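Fit the right shift lever and shift into high gear

ROBOT

A 6-joint arm with a two-finger parallel gripper is mounted at the origin on the work surface. World frame = base frame: x ahead of the robot, y to its left, z up, the work surface at z = 0. Lengths are in m, angles in rad, forces in N, time in s.
With the tool pointing down it reaches from about 0.25 to 0.725 m from the base axis. Payload 4 kg.
Tool frame: the origin (TCP) lies midway between the tips of the shut fingers; the grasp point (between the pads) lies robot.grasp_offset behind it (robot.grasp_offset is the distance from the TCP to the grasp point, in m); z points along the fingers, y is the line along which they close (so a half turn about z gives the same grasp; the last joint's range is limited). The gripper opens to 85 mm and grips with 20 to 120 N. Pads are 22 mm wide; open, the fingers measure 114 mm over their backs; the gripper's body (76 mm by 85 mm) begins 54 mm behind the grasp point. The pads swing forward as they close: fully open they stand 13 mm farther back than shut.
Start: joints at [1.104, 0.241, 0.005, 1.335, 0, 1.571], TCP at [0.225, 0.447, 0.231] pointing down, gripper open.
Joint ranges: [-2.72, 2.72], [-1.05, 1.87], [-1.09, 1.28], [-1.99, 2.15], [-1.42, 1.44], [-3.14, 3.14]. Speed limits (rad/s): [2.79, 2.79, 3.14, 3.14, 3.14, 3.14].

INTERFACE

Orientations are given as a 3x3 rotation matrix whose columns are the frame's x, y, z axes.
In Python, from rig import robot gives the robot as it stands.
- The arm moves only by the tool apply_moves, never from a script. Its argument "plan" is a list of rows, each a list of 7 numbers: the shift along the tool's x, y, z normalised to -1 to 1, where 1 is 0.3 m, then the turn, a rotation vector about the tool's x, y, z normalised to -1 to 1, where 1 is 90 degrees, then the closure, from -1 (fully open) to 1 (shut). In form: [[dx, dy, dz, ax, ay, az, claw], ...]. A call has 1 to 12 rows; each row is the pose to reach, as a shift and turn from the pose commanded when the call began, along the tool's axes at that moment; what a row does not reach only later rows make up. A row lasts 1/8 s, in which the tool goes at most 62.5 mm and 10.7 degrees, less where a joint would pass 70% of its speed; a pose out of reach is approached as far as the arm can. A call with a number of a shift or a turn outside -1 to 1 is refused whole. A call with a gripper value outside its range is refused whole. The fingers move at their own pace and stop on an object; "newtons" is the grip in N (left out, the last holds). Time passes only in rows, so rows that repeat a pose let the fingers close. It gives the time, the measured TCP pose, the force, the opening and the grip force at its end, in the units of the state.
- robot.get_state(): the state, without advancing time (a new reading comes with each control period).
- robot.read_camera(name): name is "scene" or "side" or "wrist"; returns a dict with "color" (480x640x3 uint8, blue, green, red), "z_map" (480x640 float32, m along the optical axis (not along the pixel's ray), 0 where there is no reading), "mtx" (3x3 intrinsics, pixels), "k1" (the pictures are not rectified: a ray, as slopes to the right and down, at radius r is drawn at 1 + k1 r^2 times it, then the intrinsics apply), "xyz" and "orientation" of the camera in the world; the wrist camera has in their place "hand_eye" (4x4, takes a point from camera to tool coordinates, whose origin is the TCP and whose axes are the flange's). Camera axes: x right, y up, looking along -z (the intrinsics and any distortion apply to the point x, -y, -z); pixel columns grow to the right and rows downward; lengths in m; the calibration is good to about 2 mm. A picture is of the moment at which its call begins: read the wrist's pose just before it.
- robot.hand_in(): hands the job in; it is judged then, once.
The state is a dict: "time": time; "joint_positions": joint angles; "joint_velocities": joint speeds; "joint_efforts": joint torques, N m; "ee_pos": TCP position; "orientation": TCP orientation; "wrist_force": force on the tool from outside, world axes, zero at the start; "torque": the same for the moment, N m; "gripper_width": finger opening in m; "grip_force": force on a finger pad.
Only numpy, scipy, OpenCV 4.12 (cv2) and the standard library are available. Lean on these libraries where they do the work, as an engineer would, in place of code of your own. Each camera call takes 0.05 s, during which the arm holds its last target. There are 200 camera calls.

TASK

Three shift levers lie on the blue mat; they differ only in where the keyway is cut. Fit the one whose keyway, lined up with the brass key on the gearbox's upright selector shaft, lets its arm drop in between the red and the green stop pins: set it fully home on the shaft and let go of it, then take it by its black knob and swing it over until it rests against the green pin, and let go. Leave the other two levers and everything else on the bench where they lie.

Things in the scene. Friction and masses are not known exactly. Their poses are not given: they have to be found in the camera images.
- shaft_tip (a point): Upright keyed selector shaft of the gearbox: steel, 22 mm across, 45 mm above the shoulder, top 6 mm tapered; the point is on its axis at the tip. x: towards the brass key, 8 mm wide, face 15 mm from the axis, from the shoulder to 31 mm above it (top 6 mm narrowing); z: up. A yellow mark on the shaft's end points to the key. Turns with the shaft.
- shaft (a joint): Angle of the selector shaft, rad, growing anticlockwise seen from above, 0 in mid-travel (key along the gearbox's own x). It turns only from -0.5 to 0.5, stiffly (about 0.25 N m), and stays where it is left. It starts between -0.3 and 0.05.
- shoulder (a point): On the gearbox (bolted down), on the shaft's axis: round bearing shoulder, 52 mm across, on which a hub rests when fully home; 80 mm above the bench, 10 mm above the cover (120 x 130 mm, centred on the shaft; foot plate 150 x 160). Axes are the gearbox's: motor towards +y (to 165 mm from the shaft, under 70 mm high), stop pins towards -y; z up.
- green_pin (a point): Top centre of the green stop pin (high gear), 10 mm across, 94 mm above the bench, 62 mm from the shaft's axis, 0.66 rad anticlockwise (from above) of the gearbox's -y. The red pin (low gear) is its mirror image, 0.66 rad clockwise of -y. A pin stops a lever when its arm points 0.45 rad to that side of -y. Axes: the gearbox's.
- high_mark (a point): Where the knob's centre is when a seated lever rests against the green pin: 90 mm from the shaft's axis, 0.45 rad anticlockwise of the gearbox's -y, 111 mm above the bench. A point in the air, fixed to the gearbox; axes the gearbox's.
- lever_a_hub (a point): Shift lever A: square steel hub 44 mm wide (sides +y and -y flat), 30 mm high, lying flat. Bore 24 mm; keyway 10 mm wide, its bottom 16.5 mm from the bore's axis, yellow paint on the hub's top just behind it. About 0.33 kg. Here the keyway opens towards +x (to the knob). Point: hub's centre, 15 mm above the underside. x: along the arm to the knob; y: left of it; z: up the bore.
- lever_b_hub (a point): Shift lever B: square steel hub 44 mm wide (sides +y and -y flat), 30 mm high, lying flat. Bore 24 mm; keyway 10 mm wide, its bottom 16.5 mm from the bore's axis, yellow paint on the hub's top just behind it. About 0.33 kg. Here the keyway opens towards +y (left). Point: hub's centre, 15 mm above the underside. x: along the arm to the knob; y: left of it; z: up the bore.
- lever_c_hub (a point): Shift lever C: square steel hub 44 mm wide (sides +y and -y flat), 30 mm high, lying flat. Bore 24 mm; keyway 10 mm wide, its bottom 16.5 mm from the bore's axis, yellow paint on the hub's top just behind it. About 0.33 kg. Here the keyway opens towards -y (right). Point: hub's centre, 15 mm above the underside. x: along the arm to the knob; y: left of it; z: up the bore.
- lever_a_knob: Centre of lever A's knob: black plastic, upright, 26 mm across, 40 mm tall, 90 mm from the bore's axis, 31 mm above the lever's underside. It spins freely on its pin (held by it alone, the lever swings). The arm between is 16 mm wide, 10 mm thick, flush with the hub's underside; the whole balances about 15 mm from the bore's axis. Origin: its centre.
- lever_b_knob: Centre of lever B's knob: black plastic, upright, 26 mm across, 40 mm tall, 90 mm from the bore's axis, 31 mm above the lever's underside. It spins freely on its pin (held by it alone, the lever swings). The arm between is 16 mm wide, 10 mm thick, flush with the hub's underside; the whole balances about 15 mm from the bore's axis. Origin: its centre.
- lever_c_knob: Centre of lever C's knob: black plastic, upright, 26 mm across, 40 mm tall, 90 mm from the bore's axis, 31 mm above the lever's underside. It spins freely on its pin (held by it alone, the lever swings). The arm between is 16 mm wide, 10 mm thick, flush with the hub's underside; the whole balances about 15 mm from the bore's axis. Origin: its centre.
- pulley: Aluminium belt pulley, diameter 40 mm, 24 mm high, a bystander; origin under its centre.
- collar: Dark steel shaft collar, diameter 38 mm, 13 mm high, bore 21 mm, a bystander; origin under its centre.
- screwdriver: Screwdriver, blue handle, 190 mm long, lying on the bench; origin near its middle, a bystander.
- strippers: Wire strippers with red handles, about 165 mm long, 20 mm high; origin at the pivot, a bystander.
- spool: Grey solder spool, diameter 60 mm, 40 mm high, a bystander; origin under its centre.
- multimeter: Yellow and black multimeter, 150 x 76 x 40 mm, a bystander; origin under its centre.

How it is judged:
By the outcome, as a careful person would: the job done as asked, in the order asked, and still so for the second after the job is handed in, with the robot touching nothing.
It also fails if it takes over 45 s, if anything falls off the work surface, if the arm or the gripper's body presses on something with over 40 N, if the wrist force passes 120 N, or if a joint passes its speed limit or range.

## Working session

There is one attempt and no reset: what is moved stays moved. The work goes in short steps, Python scripts to look and compute and a tool call to move; the robot and the scene stay as the last step left them, time stands still between calls to the robot, and variables do not carry over. Pictures are saved under pics/ and viewed, at most 10 in all, crops included, and the job is handed in when it is done.

Besides the shell and the picture viewer there is one more tool, called in YAML: its name, and indented under it one key for each argument. apply_moves: Moves the arm, as the interface text tells. Scaled input: -1 to 1 covers 0.3 m each way for a shift and 90 degrees each way for a turn. Its arguments: {"type":"object","properties":{"plan":{"type":"array","items":{"type":"array","items":{"type":"number"}}},"newtons":{"type":"number"}},"required":["plan"]}

```bash
ls; mkdir -p pics; cat > h.py <<'E'
import numpy as np, cv2
from rig import robot
def shot(n,f=None):
    s=robot.get_state(); c=robot.read_camera(n)
    if n=="wrist":
        T=np.eye(4);T[:3,:3]=s["orientation"];T[:3,3]=s["ee_pos"];c["T"]=T@np.array(c["hand_eye"])
    else:
        T=np.eye(4);T[:3,:3]=c["orientation"];T[:3,3]=c["xyz"];c["T"]=T
    if f: cv2.imwrite("pics/"+f,c["color"])
    return c
def rays(c,uv):
    # undistorted slopes (right, down)
    K=np.array(c["mtx"]);uv=np.atleast_2d(uv).astype(float)
    d=(uv-[K[0,2],K[1,2]])/[K[0,0],K[1,1]]; p=d.copy()
    for _ in range(20): p=d/(1+c["k1"]*(p**2).sum(1,keepdims=True))
    return np.c_[p[:,0],-p[:,1],-np.ones(len(p))]
def at_depth(c,uv):
    uv=np.atleast_2d(uv).astype(int); z=c["z_map"][uv[:,1],uv[:,0]]
    P=rays(c,uv)*z[:,None]; return P@c["T"][:3,:3].T+c["T"][:3,3]
def at_z(c,uv,h):
    r=rays(c,uv)@c["T"][:3,:3].T; o=c["T"][:3,3]
    return o+r*((h-o[2])/r[:,2])[:,None]
def cloud(c):
    v,u=np.mgrid[0:480,0:640]; uv=np.c_[u.ravel(),v.ravel()]
    return at_depth(c,uv).reshape(480,640,3)
E
python3 - <<'E'
from h import *
for n in("scene","side","wrist"):
    c=shot(n,n+"0.png");print(n,c["T"].round(3).tolist(),np.array(c["mtx"]).tolist(),c["k1"])
s=robot.get_state();print(s, robot.grasp_offset)
E
```

```text
pics
scene [[-0.788, -0.463, 0.405, 1.161], [0.615, -0.612, 0.497, 0.743], [0.017, 0.641, 0.767, 1.221], [0.0, 0.0, 0.0, 1.0]] [[574.1768517294887, 0.0, 314.32659182104976], [0.0, 574.1768517294887, 237.98064131213889], [0.0, 0.0, 1.0]] -0.0805166548014424
side [[0.968, 0.115, -0.223, 0.327], [-0.25, 0.523, -0.815, -0.912], [0.023, 0.845, 0.535, 0.71], [0.0, 0.0, 0.0, 1.0]] [[445.4908156584147, 0.0, 325.1104021762851], [0.0, 445.4908156584147, 244.13623035701465], [0.0, 0.0, 1.0]] -0.032044572420429907
wrist [[0.45, -0.852, -0.266, 0.157], [0.893, 0.429, 0.137, 0.48], [-0.002, -0.299, 0.954, 0.373], [0.0, 0.0, 0.0, 1.0]] [[347.94469159426075, 0.0, 314.1784096405099], [0.0, 347.94469159426075, 239.41336214916487], [0.0, 0.0, 1.0]] -0.05316738824297847
{'time': 0.15, 'joint_positions': array([1.10398154e+00, 2.41235772e-01, 4.04970754e-03, 1.33522016e+00,
       1.52937590e-05, 1.57080712e+00]), 'joint_velocities': array([-0.00084514, -0.0021849 ,  0.0049509 , -0.00040662,  0.00032688,
       -0.00099955]), 'joint_efforts': array([ 2.02172841e-04, -3.72634399e+01,  2.52639037e+01,  1.23464569e-02,
        1.01916325e-05,  7.91000161e-06]), 'ee_pos': array([0.22480212, 0.44607701, 0.23062567]), 'orientation': array([[-8.93001432e-01,  4.50053216e-01, -7.38184461e-04],
       [ 4.50053821e-01,  8.93000286e-01, -1.43076985e-03],
       [ 1.52763636e-05, -1.60990226e-03, -9.99998704e-01]]), 'wrist_force': array([-0.16434746, -0.35043686, -0.76235012]), 'torque': array([ 0.00649207, -0.00713146, -0.05656986]), 'grip_force': 0.0, 'gripper_width': 0.08539073084941998} 0.0187
```

View pics/scene0.png

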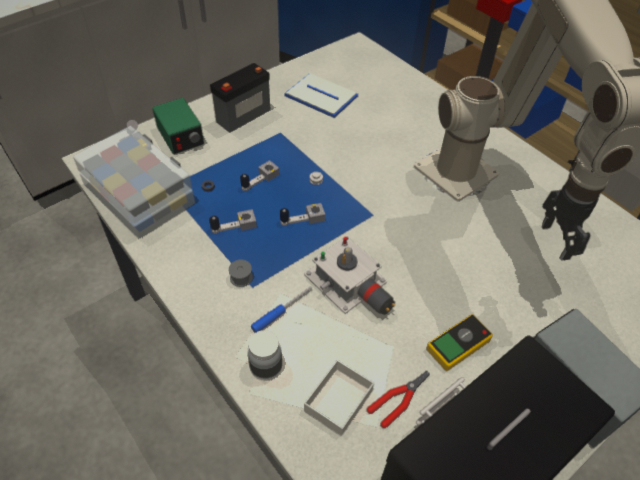

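View pics/side0.png

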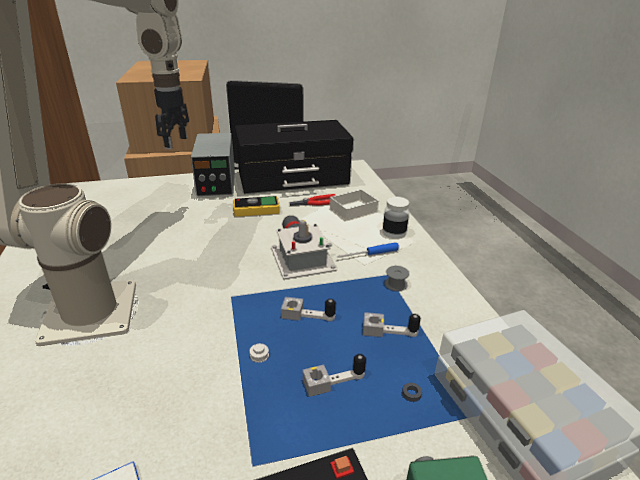

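The scene view shows the gearbox at about (347,265) and three levers with hubs at (316,211), (246,218) and (268,170). In the side view the hubs are at (292,307), (373,322) and (316,378). I'll locate them and check for yellow paint.

```bash
python3 - <<'E'
from h import *
c=shot("scene");d=shot("side")
print("scene hubs",at_z(c,[(316,209),(246,215),(268,168)],.032).round(3).tolist())
print("side hubs",at_z(d,[(292,302),(373,317),(316,371)],.032).round(3).tolist())
print("scene knob tops",at_z(c,[(284,210),(214,218),(244,176)],.053).round(3).tolist())
print("shaft",at_z(c,[(347,249)],.125).round(3).tolist(),at_z(d,[(303,222)],.125).round(3).tolist())
im=np.hstack([cv2.resize(c["color"][140:300,200:400],None,fx=2,fy=2,interpolation=3)[:, :400],cv2.resize(d["color"][210:410,250:450],(400,400),interpolation=3)[:320]])
big=cv2.resize(d["color"][205:405,260:440],(540,600),interpolation=3);cv2.imwrite("pics/s1.png",big)
P=cloud(c)
hsv=cv2.cvtColor(c["color"],cv2.COLOR_BGR2HSV)
for nm,k in(("green",(50,75)),("red",(0,8))):
    m=cv2.inRange(hsv,(k[0],120,60),(k[1],255,255)); m[:220]=0;m[275:]=0;m[:,:305]=0;m[:,385:]=0
    print(nm,P[m>0].round(3).tolist()[:8])
E
```

```text
scene hubs [[0.464, -0.108, 0.032], [0.634, -0.208, 0.032], [0.476, -0.327, 0.032]]
side hubs [[0.47, -0.109, 0.032], [0.639, -0.202, 0.032], [0.476, -0.326, 0.032]]
scene knob tops [[0.55, -0.144, 0.053], [0.719, -0.235, 0.053], [0.563, -0.323, 0.053]]
shaft [[0.541, 0.109, 0.125]] [[0.541, 0.099, 0.125]]
green [[0.579, 0.06, 0.093], [1.161, 0.743, 1.221], [0.584, 0.066, 0.099], [0.579, 0.065, 0.094], [0.58, 0.061, 0.087], [0.581, 0.066, 0.093], [0.582, 0.064, 0.088], [0.583, 0.066, 0.086]]
red [[0.504, 0.056, 0.094], [0.502, 0.058, 0.095], [0.5, 0.06, 0.095], [0.507, 0.06, 0.097], [0.505, 0.061, 0.095], [0.502, 0.062, 0.095], [0.504, 0.058, 0.088], [0.505, 0.062, 0.092]]
```

View pics/s1.png

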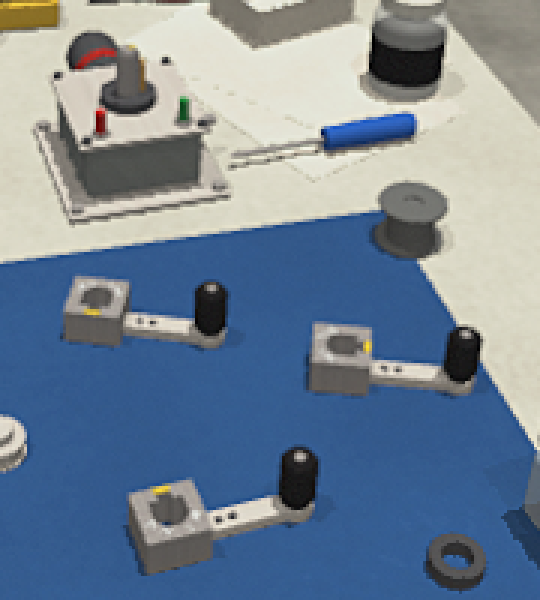

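The hub at (316,378) in the side view has its paint on the left of the arm, so it is lever B, at about (0.476,-0.327) with its arm towards +x. With the arm at the gearbox's -y, a key at +x is on the arm's left, so B is the one to fit. Next I'll look at the gearbox from above.

```bash
cat >> h.py <<'E'
from scipy.spatial.transform import Rotation as R
def go(p,th,s=None):
    """normalised row from current measured pose to TCP p, tool-down with tool x at world yaw th(deg)"""
    s=s or robot.get_state(); A=np.array(s["orientation"])
    t=np.radians(th); B=np.array([[np.cos(t),np.sin(t),0],[np.sin(t),-np.cos(t),0],[0,0,-1]])
    d=A.T@(np.array(p)-s["ee_pos"])/.3; r=R.from_matrix(A.T@B).as_rotvec()/(np.pi/2)
    print("row",d.round(4).tolist(),r.round(4).tolist(),"rows>=",round(np.linalg.norm(d)*.3/.0625,1),round(np.linalg.norm(r)*90/10.7,1))
E
python3 - <<'E'
from h import *
go([.383,.276,.26],120);go([.541,.105,.26],90)
E
```

```text
row [-0.7261, -0.2698, -0.0967] [-0.0006, 0.0002, 0.3695] rows>= 3.7 3.1
row [-1.4529, -0.5418, -0.0965] [-0.0005, 0.0004, 0.7029] rows>= 7.5 5.9
```

apply_moves:
  plan:
    - [-0.73,-0.27,-0.1,0,0,0.7,-1]
    - [-0.73,-0.27,-0.1,0,0,0.7,-1]
    - [-0.73,-0.27,-0.1,0,0,0.7,-1]
    - [-0.73,-0.27,-0.1,0,0,0.7,-1]
    - [-0.73,-0.27,-0.1,0,0,0.7,-1]
    - [-0.73,-0.27,-0.1,0,0,0.7,-1]

```text
time: 1.0
ee_pos: [0.3847, 0.2747, 0.2613]
orientation: [[0.003, 1.0, -0.0], [1.0, -0.003, 0.0], [0.0, -0.0, -1.0]]
wrist_force: [0.0, -0.2, -0.6]
gripper_width: 0.0855
grip_force: 0.0
```

```bash
python3 - <<'E'
from h import *
print(robot.get_state()["joint_positions"])
go([.541,.105,.26],90)
E
```

```text
[6.20071742e-01 1.75166697e-01 1.98342417e-04 1.39586546e+00
 4.96096243e-05 2.19420460e+00]
row [-0.564, 0.5227, 0.0043] [-0.0, -0.0, -0.0021] rows>= 3.7 0.0
```

apply_moves:
  plan:
    - [-0.56,0.52,0,0,0,0,-1]
    - [-0.56,0.52,0,0,0,0,-1]
    - [-0.56,0.52,0,0,0,0,-1]
    - [-0.56,0.52,0,0,0,0,-1]
    - [-0.56,0.52,0,0,0,0,-1]
    - [-0.56,0.52,0,0,0,0,-1]

```text
time: 1.75
ee_pos: [0.5404, 0.1084, 0.261]
orientation: [[-0.004, 1.0, -0.001], [1.0, 0.004, 0.0], [0.0, -0.001, -1.0]]
wrist_force: [-0.7, -0.2, -0.4]
gripper_width: 0.0854
grip_force: 0.0
```

```bash
python3 - <<'E'
from h import *
import pickle
c=shot("wrist","w1.png");pickle.dump(c,open("w1.pkl","wb"))
go([.441,-.327,.18],180)
E
```

```text
row [-1.4513, -0.338, 0.2705] [-0.0003, -0.0005, -0.9967] rows>= 7.3 8.4
```

View pics/w1.png

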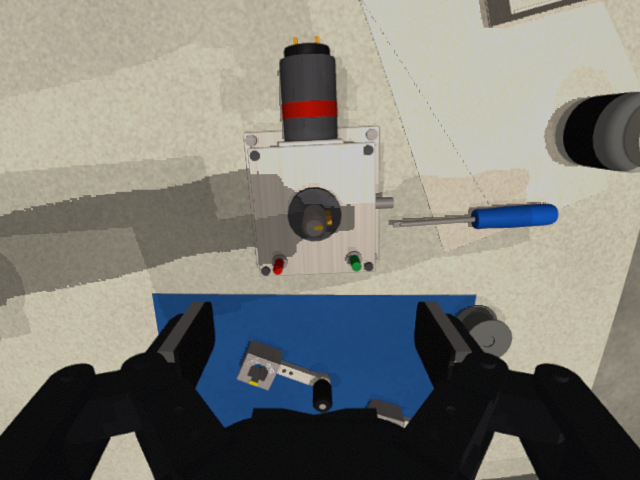

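The gearbox is at the centre: shoulder (315,214), shaft tip near (316,227), key and mark around (328,220), red pin (278,266), green pin (355,263). I'll measure these with depth.

```bash
python3 - <<'E'
from h import *
import pickle
c=pickle.load(open("w1.pkl","rb"));P=cloud(c)
hsv=cv2.cvtColor(c["color"],cv2.COLOR_BGR2HSV)
roi=np.zeros((480,640),bool);roi[180:280,245:385]=1
z=P[...,2]
for nm,lo,hi in(("tip",.121,.14),("pins",.089,.1),("shoulder",.076,.084)):
    m=roi&(z>lo)&(z<hi);print(nm,m.sum(),P[m].mean(0).round(4),np.median(z[m]).round(4))
for nm,k in(("green",(50,75)),("red",(0,6))):
    m=roi&(cv2.inRange(hsv,(k[0],120,60),(k[1],255,255))>0)
    t=m&(z>.089);print(nm,m.sum(),t.sum(),P[t].mean(0).round(4))
m=roi&(cv2.inRange(hsv,(15,110,80),(35,255,255))>0)
for a,b in((.12,.14),(.1,.12),(.08,.1)):
    t=m&(z>a)&(z<b);print("yel",a,t.sum(),P[t].mean(0).round(4))
m=roi&(z>.066)&(z<.076)
mm=np.zeros((480,640),np.uint8);rr=(P[...,2]>.064)&(P[...,2]<.078);mm[130:290,240:390]=rr[130:290,240:390]
xy=P[mm>0][:,:2].astype(np.float32);print("cover",cv2.minAreaRect(xy),np.median(P[mm>0][:,2]))
cr=c["color"][190:260,270:370];cv2.imwrite("pics/w1c.png",cv2.resize(cr,(800,560),interpolation=2))
E
```

```text
tip 361 [0.5405 0.1076 0.1238] 0.1241
pins 247 [0.543  0.0745 0.0936] 0.0933
shoulder 1553 [0.54   0.1093 0.0796] 0.0795
green 68 68 [0.5805 0.0608 0.0934]
red 136 85 [0.5055 0.0584 0.0967]
yel 0.12 34 [0.5437 0.1072 0.1248]
yel 0.1 39 [0.553  0.1093 0.109 ]
yel 0.08 0 [nan nan nan]
cover ((0.5399216413497925, 0.11361922323703766), (0.12014307081699371, 0.1440497636795044), 3.305027484893799) 0.06951003190090427<stdin>:14: RuntimeWarning: Mean of empty slice.
  ret = um.true_divide(
```

View pics/w1c.png

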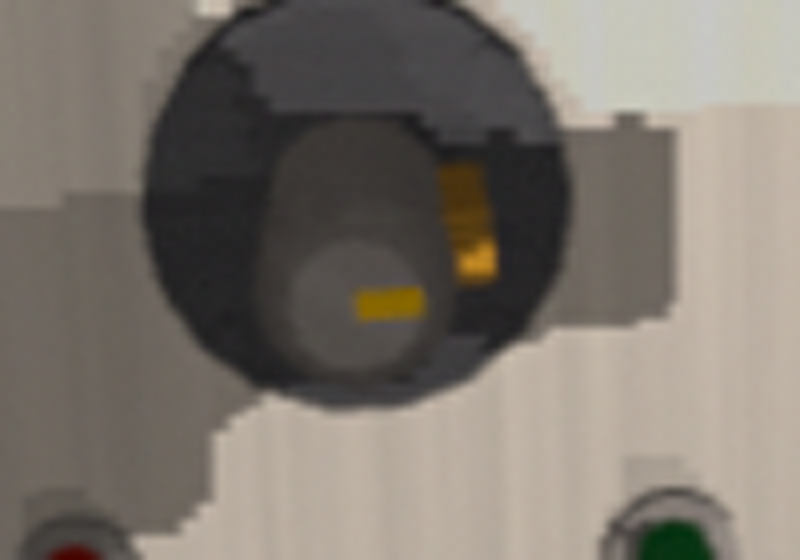

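```bash
python3 - <<'E'
from h import *
import pickle
c=pickle.load(open("w1.pkl","rb"))
f=lambda a,b,h:at_z(c,[(270-.44+a/8,190-.44+b/8)],h)[0]
t=f(357,307,.125);m1=f(355,307,.125);m2=f(426,301,.125)
print("tip",t,"mark yaw",np.degrees(np.arctan2(*(m2-m1)[1::-1])),np.degrees(np.arctan2(*(m2-t)[1::-1])))
# key top front chamfer end: face edges at z~.105 ; top edge at z=.111
for p in((457,275),(497,280),(458,240),(496,238)):print(f(*p,.111),f(*p,.105))
sh=f(356,200,.080);print("shoulder",sh)
E
```

```text
tip [0.54035427 0.1068814  0.125     ] mark yaw 5.257605326801532 5.402211041602967
[0.55118089 0.10664194 0.111     ] [0.55140129 0.10505103 0.105     ]
[0.55553027 0.10610046 0.111     ] [0.55584003 0.10449842 0.105     ]
[0.55123248 0.11055165 0.111     ] [0.55145394 0.10904105 0.105     ]
[0.55533461 0.11079268 0.111     ] [0.55564034 0.10928704 0.105     ]
shoulder [0.54016801 0.10759623 0.08      ]
```

apply_moves:
  plan:
    - [-0.95,-0.3,0,0,0,-0.95,-1]
    - [-0.95,-0.3,0,0,0,-0.95,-1]
    - [-0.95,-0.3,0,0,0,-0.95,-1]
    - [-0.95,-0.3,0,0,0,-0.95,-1]
    - [-0.95,-0.3,0,0,0,-0.95,-1]
    - [-0.95,-0.3,0,0,0,-0.95,-1]
    - [-0.95,-0.3,0,0,0,-0.95,-1]
    - [-0.95,-0.3,0,0,0,-0.95,-1]
    - [-0.95,-0.3,0,0,0,-0.95,-1]

```text
time: 2.92
ee_pos: [0.452, -0.1757, 0.2617]
orientation: [[-0.998, 0.068, 0.0], [0.068, 0.998, 0.0], [-0.0, 0.0, -1.0]]
wrist_force: [0.5, -0.6, -0.1]
gripper_width: 0.0853
grip_force: 0.0
```

```bash
python3 - <<'E'
from h import *
go([.476,-.327,.18],175)
E
```

```text
row [-0.1142, -0.4978, 0.2723] [0.0, 0.0003, 0.012] rows>= 2.8 0.1
```

The key yaw is about 5.5°, so the shaft sits near the top of its starting range. The shaft axis is about (0.5403,0.1073). Next is lever B.

apply_moves:
  plan:
    - [-0.1,-0.5,0.2,0,0,0,-1]
    - [-0.1,-0.5,0.2,0,0,0,-1]
    - [-0.1,-0.5,0.2,0,0,0,-1]
    - [-0.1,-0.5,0.2,0,0,0,-1]
    - [-0.1,-0.5,0.2,0,0,0,-1]

```text
time: 3.55
ee_pos: [0.4712, -0.3274, 0.2017]
orientation: [[-0.997, 0.072, -0.0], [0.072, 0.997, 0.001], [0.0, 0.001, -1.0]]
wrist_force: [0.9, 0.7, -0.4]
gripper_width: 0.0856
grip_force: 0.0
```

```bash
python3 - <<'E'
from h import *
import pickle
c=shot("wrist","w2.png");pickle.dump(c,open("w2.pkl","wb"));P=cloud(c);z=P[...,2]
hsv=cv2.cvtColor(c["color"],cv2.COLOR_BGR2HSV)
near=np.hypot(P[...,0]-.476,P[...,1]+.327)<.05
m=near&(z>.027)&(z<.037)
print("hub top",m.sum(),np.median(z[m]),cv2.minAreaRect(P[m][:,:2].astype(np.float32)))
k=(np.hypot(P[...,0]-.565,P[...,1]+.322)<.03)&(z>.047)&(z<.06)
print("knob top",k.sum(),np.median(z[k]),P[k].mean(0),cv2.minEnclosingCircle(P[k][:,:2].astype(np.float32)))
y=near&(cv2.inRange(hsv,(15,110,80),(35,255,255))>0);print("yel",y.sum(),P[y].mean(0))
E
```

```text
hub top 1593 0.02946016416594044 ((0.4738660752773285, -0.33506739139556885), (0.0446394607424736, 0.043990347534418106), 4.485937595367432)
knob top 454 0.05032328402914185 [ 0.56188888 -0.32809735  0.05001351] ((0.5629482865333557, -0.3283628225326538), 0.012946545146405697)
yel 83 [ 0.47353478 -0.31470841  0.04030889]
```

View pics/w2.png

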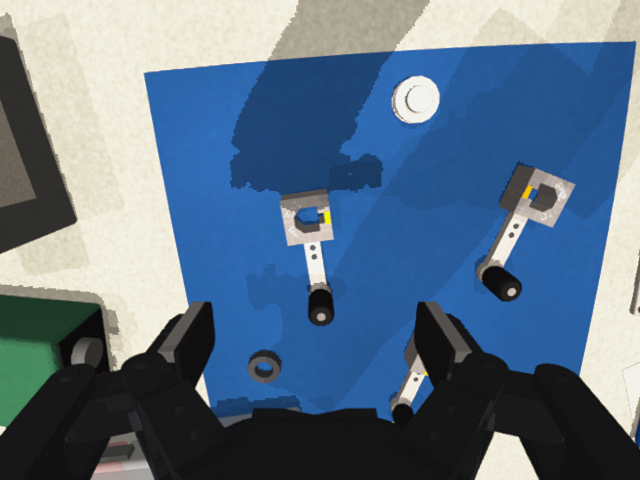

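Lever B's hub is centred at (0.474,-0.335), yaw 4.4°, paint on the left, and its top is 30 mm up, as given. I'll grasp across the flats.

```bash
python3 - <<'E'
from h import *
go([.4739,-.3351,.15],184.4);go([.4739,-.3351,.003],184.4)
E
```

```text
row [-0.0102, -0.0253, 0.1738] [-0.0, 0.0004, -0.0947] rows>= 0.8 0.8
row [-0.0098, -0.0253, 0.6638] [-0.0, 0.0004, -0.0947] rows>= 3.2 0.8
```

apply_moves:
  plan:
    - [-0.01,-0.025,0.15,0,0,-0.095,-1]
    - [-0.01,-0.025,0.3,0,0,-0.095,-1]
    - [-0.01,-0.025,0.45,0,0,-0.095,-1]
    - [-0.01,-0.025,0.58,0,0,-0.095,-1]
    - [-0.01,-0.025,0.66,0,0,-0.095,-1]
    - [-0.01,-0.025,0.66,0,0,-0.095,-1]
    - [-0.01,-0.025,0.66,0,0,-0.095,-1]

```text
time: 4.47
ee_pos: [0.4747, -0.3365, 0.0052]
orientation: [[-0.997, -0.076, 0.002], [-0.076, 0.997, -0.002], [-0.002, -0.002, -1.0]]
wrist_force: [0.7, -0.2, -0.1]
gripper_width: 0.0852
grip_force: 0.0
```

apply_moves:
  plan:
    - [0,0,0,0,0,0,1]
    - [0,0,0,0,0,0,1]
    - [0,0,0,0,0,0,1]
    - [0,0,0,0,0,0,1]
    - [0,0,0,0,0,0,1]
    - [0,0,0,0,0,0,1]
    - [0,0,0,0,0,0,1]
    - [0,0,0,0,0,0,1]
  newtons: 60

```text
time: 5.48
ee_pos: [0.4741, -0.3366, 0.0046]
orientation: [[-0.997, -0.075, 0.002], [-0.075, 0.997, -0.0], [-0.002, -0.0, -1.0]]
wrist_force: [-0.5, 2.0, 6.4]
gripper_width: 0.0429
grip_force: 63.4
```

```bash
python3 - <<'E'
from h import *
s=robot.get_state();print(s["ee_pos"],s["gripper_width"],s["grip_force"],s["wrist_force"])
E
```

```text
[ 0.47410927 -0.33661726  0.0046378 ] 0.04292645648030059 63.430098071694374 [-0.54194044  2.04734816  6.39178659]
```

apply_moves:
  plan:
    - [0,0,-0.1,0,0,0,1]
    - [0,0,-0.25,0,0,0,1]
    - [0,0,-0.42,0,0,0,1]
    - [0,0,-0.55,0,0,0,1]
    - [0,0,-0.6,0,0,0,1]
    - [0,0,-0.6,0,0,0,1]

```text
time: 6.22
ee_pos: [0.4733, -0.3367, 0.1831]
orientation: [[-0.997, -0.075, 0.0], [-0.075, 0.997, -0.0], [-0.0, -0.0, -1.0]]
wrist_force: [0.3, 0.7, -5.8]
gripper_width: 0.043
grip_force: 62.6
```

```bash
python3 - <<'E'
from h import *
import pickle
c=shot("wrist","w3.png");pickle.dump(c,open("w3.pkl","wb"))
s=robot.get_state();print(s["ee_pos"],s["wrist_force"],s["torque"])
go([.52,-.05,.2],97)
E
```

```text
[ 0.47262191 -0.33617531  0.18163475] [-0.21120817  0.30894333 -5.1581567 ] [ 0.00988431  0.05526851 -0.01075976]
row [-0.2288, 0.9395, -0.0602] [-0.0002, -0.0018, 0.97] rows>= 4.7 8.2
```

View pics/w3.png

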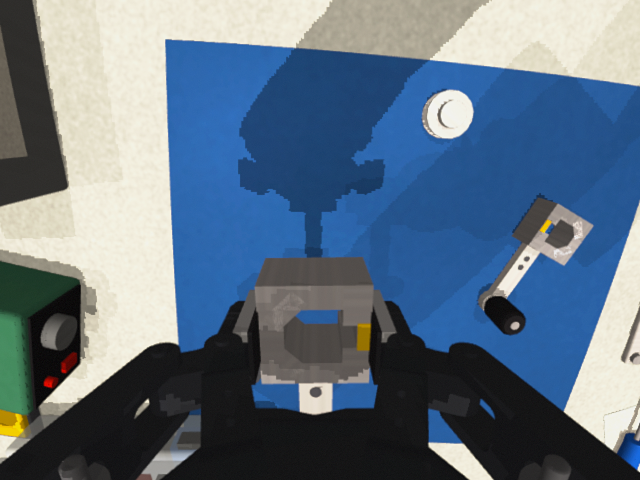

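Lever B is held squarely, with its hub top spanning (257–372, 280–383) and the paint at (363,337). I'll measure it in the tool frame.

```bash
python3 - <<'E'
from h import *
import pickle
c=pickle.load(open("w3.pkl","rb"));H=np.array(c["hand_eye"])
v,u=np.mgrid[250:390,250:380];uv=np.c_[u.ravel(),v.ravel()]
Z=c["z_map"][uv[:,1],uv[:,0]];P=(rays(c,uv)*Z[:,None])@H[:3,:3].T+H[:3,3]
h,e=np.histogram(P[:,2],bins=np.arange(-.05,.03,.002));print([(round(a,3),int(n)) for a,n in zip(e,h) if n>60])
t=(P[:,2]<-.018)&(P[:,2]>-.034)&(abs(P[:,1])<.03);print(t.sum(),np.median(P[t],0))
for k in(t,):
    q=P[k];print(q[:,0].min(),q[:,0].max(),np.percentile(q,[1,99],0),cv2.minAreaRect(q[:,:2].astype(np.float32)))
f=t&(P[:,0]>0)
# back top edge slope (x max per column)
col=uv[:,0]; a=np.array([(P[t&(col==k),1].mean(),P[t&(col==k),0].max()) for k in range(270,360,3)]);print("edge fit",np.polyfit(a[:,0],a[:,1],1))
hsv=cv2.cvtColor(c["color"],cv2.COLOR_BGR2HSV);m=cv2.inRange(hsv,(15,110,80),(35,255,255))[uv[:,1],uv[:,0]]>0
print("yel",P[m].mean(0))
E
```

```text
[(np.float64(-0.04), 426), (np.float64(-0.038), 161), (np.float64(-0.036), 136), (np.float64(-0.034), 143), (np.float64(-0.032), 122), (np.float64(-0.03), 144), (np.float64(-0.028), 259), (np.float64(-0.026), 7374), (np.float64(-0.024), 1068), (np.float64(-0.022), 538), (np.float64(-0.02), 489), (np.float64(-0.018), 490), (np.float64(-0.016), 457), (np.float64(-0.014), 437), (np.float64(-0.012), 395), (np.float64(-0.01), 398), (np.float64(-0.008), 326), (np.float64(-0.006), 521), (np.float64(-0.004), 316), (np.float64(-0.002), 293), (np.float64(0.0), 283), (np.float64(0.002), 276), (np.float64(0.004), 145)]
10137 [ 0.00521733 -0.00170784 -0.02470839]
-0.022855046204349486 0.0227653967270897 [[-0.02185333 -0.02305187 -0.03257913]
 [ 0.02216418  0.02190065 -0.01845209]] ((-4.059821367263794e-05, -0.0006512906402349472), (0.04561978951096535, 0.051100440323352814), 0.03842758759856224)
edge fit [0.01283604 0.02221378]
yel [ 0.00081042  0.01810886 -0.02586273]
```

apply_moves:
  plan:
    - [-0.1,0.4,-0.06,0,0,0.97,1]
    - [-0.23,0.94,-0.06,0,0,0.97,1]
    - [-0.23,0.94,-0.06,0,0,0.97,1]
    - [-0.23,0.94,-0.06,0,0,0.97,1]
    - [-0.23,0.94,-0.06,0,0,0.97,1]
    - [-0.23,0.94,-0.06,0,0,0.97,1]
    - [-0.23,0.94,-0.06,0,0,0.97,1]
    - [-0.23,0.94,-0.06,0,0,0.97,1]
    - [-0.23,0.94,-0.06,0,0,0.97,1]
    - [-0.23,0.94,-0.06,0,0,0.97,1]

```text
time: 7.52
ee_pos: [0.5196, -0.05, 0.1987]
orientation: [[-0.123, 0.992, -0.005], [0.992, 0.123, 0.001], [0.001, -0.005, -1.0]]
wrist_force: [-1.0, -0.2, -4.2]
gripper_width: 0.0427
grip_force: 63.2
```

```bash
python3 - <<'E'
from h import *
go([.5408,.1073,.150],95.4)
E
```

```text
row [0.5115, 0.1355, 0.1624] [-0.0031, -0.0007, 0.0186] rows>= 2.7 0.2
```

apply_moves:
  plan:
    - [0.17,0.05,0.05,-0.003,0,0.018,1]
    - [0.35,0.1,0.1,-0.003,0,0.018,1]
    - [0.511,0.136,0.16,-0.003,0,0.018,1]
    - [0.511,0.136,0.16,-0.003,0,0.018,1]
    - [0.511,0.136,0.16,-0.003,0,0.018,1]
    - [0.511,0.136,0.16,-0.003,0,0.018,1]

```text
time: 8.28
ee_pos: [0.5428, 0.1058, 0.1533]
orientation: [[-0.093, 0.996, 0.005], [0.996, 0.093, 0.0], [-0.0, 0.005, -1.0]]
wrist_force: [0.3, -0.1, -5.1]
gripper_width: 0.0428
grip_force: 63.1
```

```bash
python3 - <<'E'
from h import *
import pickle
go([.5408,.1073,.133],95.4)
c=shot("wrist","w4.png");pickle.dump(c,open("w4.pkl","wb"))
s=robot.get_state();print(s["ee_pos"],s["wrist_force"])
cv2.imwrite("pics/w4c.png",cv2.resize(c["color"][260:400,230:400],(729,600),interpolation=2))
E
```

```text
row [0.0056, -0.0066, 0.0677] [0.0029, 0.0002, -0.0009] rows>= 0.3 0.0
[0.54301187 0.1057466  0.15355126] [ 0.42784411 -0.40159452 -4.15248784]
```

View pics/w4c.png

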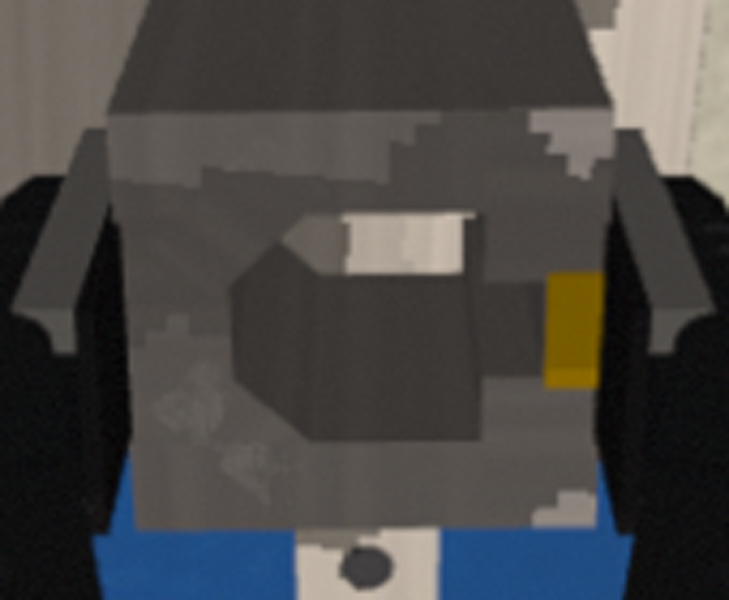

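The view shows the hub's bore and keyway with the paint to the right, and the shaft is still hidden below. I'll correct the small offset and then lower gently.

apply_moves:
  plan:
    - [0.006,-0.007,0.03,0.003,0,0,1]
    - [0.006,-0.007,0.067,0.003,0,0,1]
    - [0.006,-0.007,0.067,0.003,0,0,1]
    - [0.006,-0.007,0.067,0.003,0,0,1]

```text
time: 8.82
ee_pos: [0.5406, 0.1084, 0.133]
orientation: [[-0.094, 0.996, -0.0], [0.996, 0.094, -0.0], [0.0, -0.0, -1.0]]
wrist_force: [0.8, 0.3, -4.2]
gripper_width: 0.0428
grip_force: 63.0
```

```bash
python3 - <<'E'
from h import *
go([.5408,.1073,.12],95.4)
s=robot.get_state();print(s["ee_pos"],s["wrist_force"])
E
```

```text
row [-0.0038, 0.0003, 0.0434] [-0.0002, -0.0, -0.0002] rows>= 0.2 0.0
[0.54060333 0.10843144 0.1330221 ] [ 0.8499715   0.30116409 -4.20836443]
```

apply_moves:
  plan:
    - [-0.003,0,0.0,0,0,0,1]
    - [-0.003,0,0.012,0,0,0,1]
    - [-0.003,0,0.024,0,0,0,1]
    - [-0.003,0,0.037,0,0,0,1]
    - [-0.003,0,0.037,0,0,0,1]

```text
time: 9.45
ee_pos: [0.5403, 0.1076, 0.1215]
orientation: [[-0.094, 0.996, -0.001], [0.996, 0.094, -0.0], [-0.0, -0.001, -1.0]]
wrist_force: [-0.1, -0.2, -3.6]
gripper_width: 0.0431
grip_force: 63.1
```

```bash
python3 - <<'E'
from h import *
s=robot.get_state();print(s["ee_pos"],s["wrist_force"],s["torque"])
go([.5408,.1073,.11],95.4)
E
```

```text
[0.54030869 0.10757088 0.12149757] [-0.07808628 -0.17899793 -3.55819049] [ 0.06084377 -0.05017072  0.00350917]
row [-0.0011, 0.0016, 0.0383] [-0.0008, 0.0, -0.0002] rows>= 0.2 0.0
```

The hub is over the shaft with no contact force. Next is the key.

apply_moves:
  plan:
    - [0,0,0.012,0,0,0,1]
    - [0,0,0.024,0,0,0,1]
    - [0,0,0.036,0,0,0,1]
    - [0,0,0.048,0,0,0,1]
    - [0,0,0.048,0,0,0,1]

```text
time: 10.07
ee_pos: [0.5404, 0.1076, 0.1072]
orientation: [[-0.094, 0.996, -0.001], [0.996, 0.094, -0.0], [-0.0, -0.001, -1.0]]
wrist_force: [-0.3, 0.3, -3.8]
gripper_width: 0.043
grip_force: 63.1
```

```bash
python3 - <<'E'
from h import *
s=robot.get_state();print(s["ee_pos"],s["wrist_force"],s["torque"],s["orientation"].round(4).tolist())
E
```

```text
[0.54043275 0.10756423 0.10723126] [-0.25280418  0.30970649 -3.79827725] [ 0.03583864  0.03267856 -0.02506609] [[-0.0938, 0.9956, -0.0009], [0.9956, 0.0938, -0.0001], [-0.0, -0.0009, -1.0]]
```

apply_moves:
  plan:
    - [0,0,0.015,0,0,0,1]
    - [0,0,0.03,0,0,0,1]
    - [0,0,0.045,0,0,0,1]
    - [0,0,0.06,0,0,0,1]
    - [0,0,0.068,0,0,0,1]
    - [0,0,0.073,0,0,0,1]
    - [0,0,0.073,0,0,0,1]

```text
time: 10.95
ee_pos: [0.5408, 0.1076, 0.0858]
orientation: [[-0.094, 0.996, -0.0], [0.996, 0.094, 0.0], [0.0, -0.0, -1.0]]
wrist_force: [1.3, -0.7, -4.5]
gripper_width: 0.043
grip_force: 63.1
```

```bash
python3 - <<'E'
from h import *
s=robot.get_state();print(s["ee_pos"],s["wrist_force"],s["torque"],s["orientation"].round(4).tolist())
E
```

```text
[0.5407503  0.10762499 0.08576572] [ 1.34600486 -0.70224487 -4.50041301] [0.02818761 0.02450029 0.00965776] [[-0.0938, 0.9956, -0.0], [0.9956, 0.0938, 0.0001], [0.0001, -0.0, -1.0]]
```

Not yet in contact, so I'll press down by about 2 mm.

apply_moves:
  plan:
    - [0,0,0.003,0,0,0,1]
    - [0,0,0.006,0,0,0,1]
    - [0,0,0.008,0,0,0,1]
    - [0,0,0.008,0,0,0,1]

```text
time: 11.45
ee_pos: [0.541, 0.1077, 0.0847]
orientation: [[-0.094, 0.996, 0.001], [0.996, 0.094, 0.0], [0.0, 0.001, -1.0]]
wrist_force: [-3.3, -0.7, 6.4]
gripper_width: 0.043
grip_force: 64.2
```

Contact is at the expected height, so the hub is home. I'll release and rise.

apply_moves:
  plan:
    - [0,0,0,0,0,0,-1]
    - [0,0,0,0,0,0,-1]
    - [0,0,0,0,0,0,-1]
    - [0,0,0,0,0,0,-1]
    - [0,0,0,0,0,0,-1]
    - [0,0,-0.1,0,0,0,-1]
    - [0,0,-0.25,0,0,0,-1]
    - [0,0,-0.4,0,0,0,-1]
    - [0,0,-0.4,0,0,0,-1]
    - [0,0,-0.4,0,0,0,-1]

```text
time: 12.7
ee_pos: [0.5404, 0.1076, 0.2029]
orientation: [[-0.094, 0.996, -0.001], [0.996, 0.094, -0.0], [0.0, -0.001, -1.0]]
wrist_force: [-0.1, -0.2, 0.2]
gripper_width: 0.0851
grip_force: 0.0
```

```bash
python3 - <<'E'
from h import *
import pickle
c=shot("wrist","w5.png");pickle.dump(c,open("w5.pkl","wb"));P=cloud(c);z=P[...,2]
near=np.hypot(P[...,0]-.5403,P[...,1]-.1073)<.035
m=near&(z>.104)&(z<.118);print("hub top",m.sum(),np.median(z[m]),cv2.minAreaRect(P[m][:,:2].astype(np.float32)))
k=(np.hypot(P[...,0]-.549,P[...,1]-.0177)<.03)&(z>.12)&(z<.14)
print("knob",k.sum(),np.median(z[k]) if k.any() else 0,P[k].mean(0))
print(robot.get_state()["ee_pos"])
E
```

```text
hub top 2897 0.10949077557522527 ((0.5412698984146118, 0.10696521401405334), (0.0441247895359993, 0.044561807066202164), 6.111775875091553)
knob 958 0.1298333561609684 [0.55049837 0.02142328 0.1285468 ]
[0.53990838 0.10744407 0.20207707]
```

View pics/w5.png

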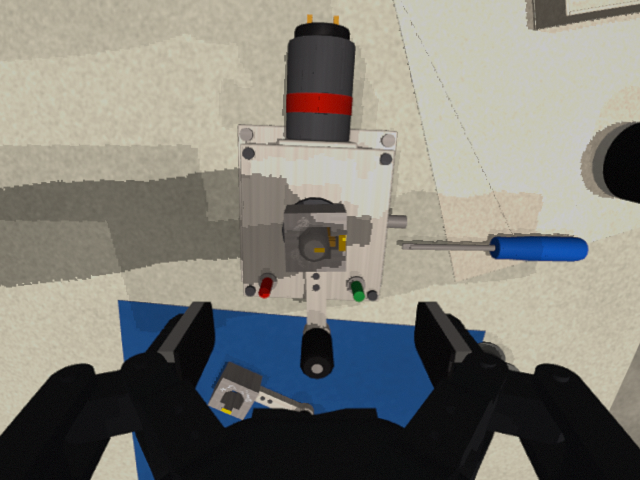

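Lever B is seated: hub top at z=0.1095, shaft tip showing, arm between the pins, and the gripper is off it. Next I take the knob.

```bash
python3 - <<'E'
from h import *
go([.549,.0177,.17],95.4);go([.549,.0177,.100],95.4)
E
```

```text
row [-0.3006, 0.0023, 0.107] [-0.0015, 0.0001, -0.0002] rows>= 1.5 0.0
row [-0.3006, 0.0029, 0.3403] [-0.0015, 0.0001, -0.0002] rows>= 2.2 0.0
```

apply_moves:
  plan:
    - [-0.15,0.002,0,0,0,0,-1]
    - [-0.3,0.002,0,0,0,0,-1]
    - [-0.3,0.002,0.05,0,0,0,-1]
    - [-0.3,0.002,0.16,0,0,0,-1]
    - [-0.3,0.002,0.26,0,0,0,-1]
    - [-0.3,0.002,0.34,0,0,0,-1]
    - [-0.3,0.002,0.34,0,0,0,-1]

```text
time: 13.62
ee_pos: [0.5465, 0.0188, 0.0976]
orientation: [[-0.095, 0.995, -0.008], [0.996, 0.095, 0.0], [0.001, -0.008, -1.0]]
wrist_force: [0.3, -0.1, 0.3]
gripper_width: 0.0854
grip_force: 0.0
```

apply_moves:
  plan:
    - [0,0,0,0,0,0,1]
    - [0,0,0,0,0,0,1]
    - [0,0,0,0,0,0,1]
    - [0,0,0,0,0,0,1]
    - [0,0,0,0,0,0,1]
    - [0,0,0,0,0,0,1]
    - [0,0,0,0,0,0,1]
    - [0,0,0,0,0,0,1]
    - [0,0,0,0,0,0,1]
  newtons: 35

```text
time: 14.75
ee_pos: [0.5502, 0.0178, 0.1017]
orientation: [[-0.094, 0.996, 0.001], [0.996, 0.094, -0.0], [-0.001, 0.001, -1.0]]
wrist_force: [1.6, -2.6, 3.4]
gripper_width: 0.0249
grip_force: 34.5
```

```bash
python3 - <<'E'
from h import *
s=robot.get_state();print(s["ee_pos"],s["wrist_force"],s["torque"],s["gripper_width"])
S=np.array([.5405,.1073]);r=np.linalg.norm(s["ee_pos"][:2]-S);a0=np.degrees(np.arctan2(*(s["ee_pos"][:2]-S)[::-1]));print(r,a0)
for a in(-80,-75,-70,-66,-63,-61,-60):
    t=np.radians(a);p=S+.09*np.array([np.cos(t),np.sin(t)]);print(a);go([*p,s["ee_pos"][2]],95.4,s)
E
```

```text
[0.55018935 0.01778688 0.10167542] [ 1.60973291 -2.56894993  3.35590475] [-0.39776746 -0.25278618  0.02953923] 0.02487437228848402
0.09003600041666275 -83.82207025928535
-80
row [0.0011, 0.02, 0.0] [0.0005, 0.0003, -0.0003] rows>= 0.1 0.0
-75
row [0.0043, 0.046, 0.0] [0.0005, 0.0003, -0.0003] rows>= 0.2 0.0
-70
row [0.0098, 0.0715, 0.0001] [0.0005, 0.0003, -0.0003] rows>= 0.3 0.0
-66
row [0.0158, 0.0916, 0.0001] [0.0005, 0.0003, -0.0003] rows>= 0.4 0.0
-63
row [0.0212, 0.1064, 0.0001] [0.0005, 0.0003, -0.0003] rows>= 0.5 0.0
-61
row [0.0252, 0.116, 0.0001] [0.0005, 0.0003, -0.0003] rows>= 0.6 0.0
-60
row [0.0274, 0.1208, 0.0001] [0.0005, 0.0003, -0.0003] rows>= 0.6 0.0
```

Now swing along the arc, gently.

apply_moves:
  plan:
    - [0.001,0.02,0,0,0,0,1]
    - [0.002,0.033,0,0,0,0,1]
    - [0.004,0.046,0,0,0,0,1]
    - [0.007,0.059,0,0,0,0,1]
    - [0.01,0.072,0,0,0,0,1]
    - [0.013,0.082,0,0,0,0,1]
    - [0.016,0.092,0,0,0,0,1]
    - [0.019,0.1,0,0,0,0,1]
    - [0.021,0.106,0,0,0,0,1]
    - [0.021,0.106,0,0,0,0,1]

```text
time: 16.0
ee_pos: [0.581, 0.026, 0.1015]
orientation: [[-0.093, 0.996, -0.0], [0.996, 0.093, -0.003], [-0.002, -0.001, -1.0]]
wrist_force: [-1.5, -6.1, 6.0]
gripper_width: 0.0248
grip_force: 34.8
```

```bash
python3 - <<'E'
from h import *
s=robot.get_state();print(s["ee_pos"],s["wrist_force"],s["torque"],s["gripper_width"])
S=np.array([.5405,.1073]);d=s["ee_pos"][:2]-S;print(np.linalg.norm(d),np.degrees(np.arctan2(d[1],d[0])))
E
```

```text
[0.58097408 0.02600494 0.10153564] [-1.54053414 -6.08024343  5.99002467] [-1.11080978  0.32846572  0.00486302] 0.024817524147801754
0.09081320766051192 -63.53283010700721
```

apply_moves:
  plan:
    - [0.0,0.004,0,0,0,0,1]
    - [0.001,0.008,0,0,0,0,1]
    - [0.003,0.012,0,0,0,0,1]
    - [0.003,0.012,0,0,0,0,1]

```text
time: 16.5
ee_pos: [0.5841, 0.0276, 0.1015]
orientation: [[-0.093, 0.996, -0.001], [0.996, 0.093, -0.002], [-0.002, -0.001, -1.0]]
wrist_force: [-2.0, -4.9, 6.1]
gripper_width: 0.0246
grip_force: 34.8
```

```bash
cat > st.py <<'E'
from h import *
s=robot.get_state();f=s["wrist_force"];S=np.array([.5405,.1073]);d=s["ee_pos"][:2]-S;a=np.arctan2(d[1],d[0])
print(s["ee_pos"],np.linalg.norm(d),np.degrees(a),"ft",f[:2]@[-np.sin(a),np.cos(a)],"fr",f[:2]@[np.cos(a),np.sin(a)],"fz",f[2])
E
python3 st.py
```

```text
[0.58409414 0.02761411 0.10145353] 0.09083111135232665 -61.318041448195586 ft -4.1371759963620525 fr 3.29139197650793 fz 6.069118648219164
```

apply_moves:
  plan:
    - [0.001,0.004,0,0,0,0,1]
    - [0.002,0.008,0,0,0,0,1]
    - [0.003,0.012,0,0,0,0,1]
    - [0.003,0.012,0,0,0,0,1]

```text
time: 17.0
ee_pos: [0.585, 0.028, 0.1013]
orientation: [[-0.093, 0.996, -0.006], [0.996, 0.093, -0.003], [-0.003, -0.006, -1.0]]
wrist_force: [-7.0, -6.3, 10.6]
gripper_width: 0.0249
grip_force: 35.3
```

```bash
python3 st.py
```

```text
[0.58503682 0.02801966 0.10129887] 0.09093349831605521 -60.67430535766431 ft -9.173885143838715 fr 2.0367188674136893 fz 10.597151605643473
```

It's against the green pin: the tangential force rose from 4 to 9 N while the knob hardly moved. I'll release and rise.

apply_moves:
  plan:
    - [0,0,0,0,0,0,-1]
    - [0,0,0,0,0,0,-1]
    - [0,0,0,0,0,0,-1]
    - [0,0,0,0,0,0,-1]
    - [0,0,0,0,0,0,-1]
    - [0,0,-0.1,0,0,0,-1]
    - [0,0,-0.25,0,0,0,-1]
    - [0.1,0,-0.42,0,0,0,-1]
    - [0.25,0,-0.42,0,0,0,-1]
    - [0.25,0,-0.42,0,0,0,-1]
    - [0.25,0,-0.42,0,0,0,-1]

```text
time: 18.38
ee_pos: [0.5805, 0.1045, 0.227]
orientation: [[-0.095, 0.996, -0.001], [0.996, 0.095, -0.0], [-0.0, -0.001, -1.0]]
wrist_force: [-0.1, -0.1, 0.1]
gripper_width: 0.0853
grip_force: 0.0
```

```bash
python3 - <<'E'
from h import *
c=shot("wrist","w6.png");P=cloud(c);z=P[...,2]
near=np.hypot(P[...,0]-.5405,P[...,1]-.1073)<.036
m=near&(z>.104)&(z<.118);print("hub top",m.sum(),np.median(z[m]),cv2.minAreaRect(P[m][:,:2].astype(np.float32)))
k=(np.hypot(P[...,0]-.584,P[...,1]-.0285)<.03)&(z>.127)&(z<.135)
print("knob",k.sum(),P[k].mean(0),cv2.minEnclosingCircle(P[k][:,:2].astype(np.float32)))
cv2.imwrite("pics/w6c.png",cv2.resize(c["color"][170:390,210:440],(627,600),interpolation=2))
E
```

```text
hub top 2512 0.10949280263745373 ((0.5404708981513977, 0.10585220903158188), (0.044738344848155975, 0.04435448348522186), 28.505868911743164)
knob 631 [0.58327044 0.02878998 0.12997144] ((0.5833368897438049, 0.02743559703230858), 0.012735606171190739)
```

View pics/w6c.png

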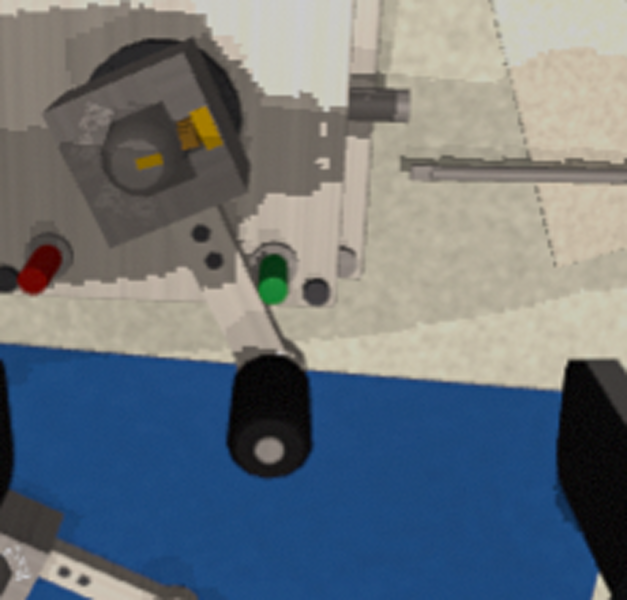

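The arm lies against the green pin, the hub is home, and the knob is within about 1 mm of the high mark. I'll hand in.

```bash
python3 -c "
from rig import robot
print(robot.hand_in())"
```

```text
the job is handed in; nothing more can be done
None
```

Lever B is fully home on the selector shaft and was swung by its knob until it rested against the green pin; I let go and handed the job in at about 18 s, with no verdict returned.

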